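# Push the carrier row home and close the keeper

### The arm

A 6-joint arm with a two-finger parallel gripper is mounted at the origin on the work surface. World frame = base frame: x ahead of the robot, y to its left, z up, the work surface at z = 0. Lengths are in m, angles in rad, forces in N, time in s.
With the tool pointing down it reaches from about 0.35 to 0.8 m from the base axis. Payload 7.3 kg.
Tool frame: the origin (TCP) lies between the finger pads; the fingertips stand 25 mm ahead of it and the grasp point (between the pads) lies 6 mm ahead of it (r.tip_extent is the distance from the TCP to the fingertips, in m); z points along the fingers, y is the direction in which the jaws open and shut (so a half turn about z gives the same grasp; the last joint's range is limited). The gripper opens to 85 mm and grips with 20 to 120 N. Pads are 22 mm wide; open, the fingers measure 114 mm over their backs; the gripper's body (76 mm by 85 mm) begins 54 mm behind the grasp point. The pads swing forward as they close: fully open they stand 13 mm farther back than shut.
Start: joints at [-1.356, 0.342, 1.524, -0, 1.275, -0.146], TCP at [0.185, -0.491, 0.256] pointing down, gripper open.
Joint ranges: [-2.53, 2.53], [-0.77, 2.02], [0.04, 2.7], [-1, 4.14], [0.28, 2.66], [-3.11, 3.11]. Speed limits (rad/s): [2.57, 2.57, 3.14, 3.14, 3.14, 3.14].

### API

Orientations are given as a unit quaternion [x, y, z, w].
In Python, from workcell import r, command_gripper, optics gives the robot as it stands. The module is installed in compiled form; this text tells all that it offers. Calls block until the motion is done:
- r.reach(position, orientation): joint-space move of the TCP to a pose.
- r.move_straight(position, orientation=None, speed=0.15, max_force=None): straight line of the TCP; orientation=None keeps the orientation; speed is the mean speed in m/s. With max_force (N) it stops when the force on the tool has changed by that much, and returns True; else False.
- r.movej(angles): joint-space move.
- command_gripper(opening, force=None): finger opening in m; force is the grip in N (None keeps the last); returns when the fingers have stopped.
- r.hold(seconds).
- r.solve_ik(position, orientation): joint angles nearest the present ones, or None.
- r.read_state(): the state.
- optics.get_image(name): name is "scene" or "top" or "wrist"; returns (picture, depth): 400x640x3 uint8, red, green, blue; 400x640 float32, m along the optical axis (not along the pixel's ray), 0 where there is no reading.
- optics.camera_model(name): a dict with "K" (3x3 intrinsics, pixels), "R" (3x3) and "t" (3): a world point X has camera coordinates R X + t; the wrist camera has in their place "tool_from_camera" (4x4, takes a point from camera to tool coordinates, whose origin is the TCP and whose axes are the flange's). Camera axes: x right, y down, z forward; pixel columns grow to the right and rows downward; lengths in m; the calibration is good to about 2 mm. A picture is of the moment at which its call begins: read the wrist's pose just before it. camera_model takes no time and is no camera call.
A pose or a line that the arm cannot do raises r.PlanningError and nothing moves.
- r.finish_job(): hands the job in, once; it reports no verdict.
The state is a dict: "time_s": time; "joint_positions": joint angles; "dq": joint speeds; "tau": joint torques, N m; "eef_pos": TCP position; "eef_rot": TCP orientation; "contact_force": force on the tool from outside, world axes, zero at the start; "torque": the same for the moment, N m; "grip_width": finger opening in m.
Only numpy, scipy, OpenCV 4.12 (cv2) and the standard library are available. Lean on these libraries where they do the work, as an engineer would, in place of code of your own. Each camera call takes 0.05 s, during which the arm holds its last target. There are 200 camera calls.

### The job

On the rail of the fixture, push the row of four sample carriers from behind, all together as one train, until the first is against the end stop and the row is closed up. Then push the keeper slide fully in by its tab, so that its bar lies across the rail behind the last carrier. Only push: do not lift or tip the carriers or pull the row apart, leave the other things where they stand, and finish clear of everything.

Things in the scene. Friction and masses are not known exactly. Their poses are not given: they have to be found in the camera images.
- fixture: fixed dark steel base plate, 12 mm thick, from x = -125 to 135 mm and y = -35 to 35 mm in its own frame; origin on the table surface, z up. Its x axis runs along the rail (centre line y = 0) towards the end stop
- rail_open_end (a point): the open end of the rail (fixture x = -125 mm), at the middle of its floor, 12 mm above the table. The rail is a channel 34 mm wide between two steel guides, each 8 mm thick and 8 mm high (tops 20 mm above the table)
- stop_face (a point): middle of the end stop's inner face (fixture x = +110 mm), 29 mm above the table, on the rail's centre line. The stop is a steel block 60 mm wide, 18 mm thick, its top 46 mm above the table
- keeper_bed (a point): middle of the keeper slide's bed on the fixture's +y side (fixture x = -36, y = 58 mm), 22 mm above the table. The bed is 44 mm along the rail and 50 mm across it, with a cheek on each side of the bar, 32 mm above the table
- keeper (a joint): keeper travel in m, along fixture -y: starts 0 to 0.008 (drawn out), 0.046 fully closed; drag 2.5 N, stays where left. A steel bar 12 mm wide at fixture x = -42 to -30 mm, 22 to 32 mm above the table; its nose is at y = 36 mm at 0 and -10 mm when closed. A row fully home ends at x = -26 mm and lets it pass; otherwise it is blocked
- keeper_tab (a point): centre of the outer face of the keeper's upright aluminium tab, the face to push (it looks along fixture +y; at y = 82 mm when the keeper reads 0), 47.5 mm above the table; the tab is 26 mm along the rail, 10 mm thick, and reaches from 32.5 to 62.5 mm above the table; it moves with the keeper
- carrier1: aluminium block with a short white plastic cap on top: block 34 mm along the rail, 32 mm across, 26 mm high; cap 24 mm across, rising 7 mm more; about 90 g; origin at the centre of its underside, x along the rail, z up. The one nearest the end stop
- carrier2: aluminium block with a short white plastic cap on top: block 34 mm along the rail, 32 mm across, 26 mm high; cap 24 mm across, rising 7 mm more; about 90 g; origin at the centre of its underside, x along the rail, z up. Second in the row
- carrier3: aluminium block with a short white plastic cap on top: block 34 mm along the rail, 32 mm across, 26 mm high; cap 24 mm across, rising 7 mm more; about 90 g; origin at the centre of its underside, x along the rail, z up. Third in the row
- carrier4: aluminium block with a short white plastic cap on top: block 34 mm along the rail, 32 mm across, 26 mm high; cap 24 mm across, rising 7 mm more; about 90 g; origin at the centre of its underside, x along the rail, z up. Last in the row, farthest from the end stop; the row, its four blocks touching, starts 45 to 85 mm short of the stop
- spare_carrier: bystander: a fifth carrier, like the others, standing on the table beside the fixture
- ring_gauge: bystander: steel ring 48 mm across, 20 mm high, lying on the table beside the fixture; origin at its underside
- plug_gauge: bystander: dark steel cylinder 22 mm across, 45 mm high, standing on the table beside the fixture; origin at its underside
- bottle: bystander: closed bottle 48 mm across, 110 mm high, standing on the table off to the right; origin at its underside
- cup: bystander: white cup 66 mm across, 70 mm high, standing on the table off to the right; origin at its underside
Things that resemble listed ones, but are neither listed nor needed, are in the scene too. Leave any blue look-alike of the carrier2 alone.

How it is judged:
By the outcome, as a careful person would: the job done as asked, in the order asked, and still so for the second after the job is handed in, with the robot touching nothing.
It also fails if it takes over 45 s, if anything falls off the work surface, if the arm or the gripper's body presses on something with over 40 N, if the wrist force passes 120 N, or if a joint passes its speed limit or range.

## Working session

There is one attempt and no reset: what is moved stays moved. The work goes in short steps, each a Python script; the robot and the scene stay as the last script left them, time stands still between calls to the robot, and variables do not carry over. Pictures are saved under pics/ and viewed, about 8 in all and at most 12, crops included, and the job is handed in when it is done.

```bash
mkdir -p pics
cat > h.py <<'E'
import numpy as np, cv2
from workcell import r, command_gripper, optics
def world(name,d,u,v,st=None):
    m=optics.camera_model(name); z=d
    c=np.linalg.inv(m["K"])@np.array([u,v,1.])*z
    return np.asarray(m["R"]).T@(c-np.asarray(m["t"]))
E
python3 - <<'E'
from h import *
print(r.read_state()["time_s"])
for n in("top","scene"):
    p,d=optics.get_image(n); cv2.imwrite(f"pics/{n}.png",p[:,:,::-1]); np.save(f"pics/{n}.npy",d)
    m=optics.camera_model(n); print(n,m)
E
```

```text
0.0
top {'K': array([[372.67296192,   0.        , 327.11516697],
       [  0.        , 372.67296192, 198.07495486],
       [  0.        ,   0.        ,   1.        ]]), 'R': array([[-0.01417747, -0.99989181,  0.00392117],
       [-0.97808211,  0.01305328, -0.20781   ],
       [ 0.20773634, -0.00678144, -0.97816135]]), 't': array([-0.14582528,  0.54926046,  0.68442708])}
scene {'K': array([[366.73743422,   0.        , 314.11347873],
       [  0.        , 366.73743422, 199.76644147],
       [  0.        ,   0.        ,   1.        ]]), 'R': array([[-8.04755328e-01,  5.93606191e-01,  7.42845117e-04],
       [ 4.49101763e-01,  6.09667212e-01, -6.53156564e-01],
       [-3.88170668e-01, -5.25297612e-01, -7.57222524e-01]]), 't': array([ 0.5266863 , -0.11399817,  0.98074782])}
```

View pics/top.png

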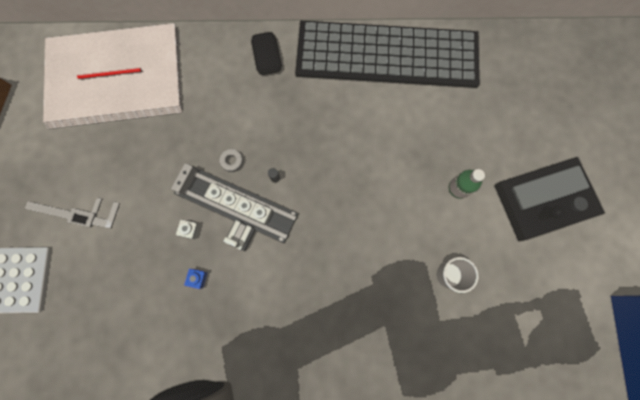

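View pics/scene.png

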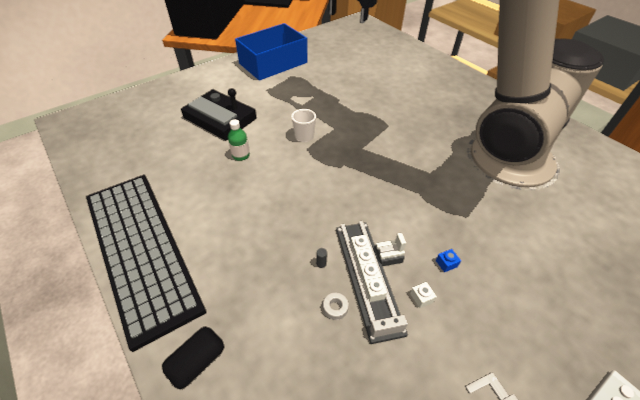

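The top view shows the fixture with its stop at px (182,180), its open end at (290,225), the keeper at (238,235), the spare carrier at (187,229) and a blue look-alike at (195,278). The row on the rail, (213..262, 190..212), has four white caps. I'll go closer with enlarged crops.

Run:
```python
from h import *
p=cv2.imread("pics/top.png")
c=p[150:256,160:310]; cv2.imwrite("pics/c1.png",cv2.resize(c,None,fx=5,fy=5,interpolation=cv2.INTER_CUBIC))
d=np.load("pics/top.npy")
for u,v in [(183,180),(213,191),(262,211),(290,220),(238,232),(187,229)]:
    print(u,v,world("top",d[v,u],u,v).round(4))
```

```text
183 180 [0.5911 0.14   0.0471]
213 191 [0.5674 0.0779 0.0465]
262 211 [ 0.5251 -0.0222  0.0452]
290 220 [ 0.5108 -0.0756  0.0142]
238 232 [0.4847 0.0271 0.0344]
187 229 [0.4922 0.1301 0.0344]
```

View pics/c1.png

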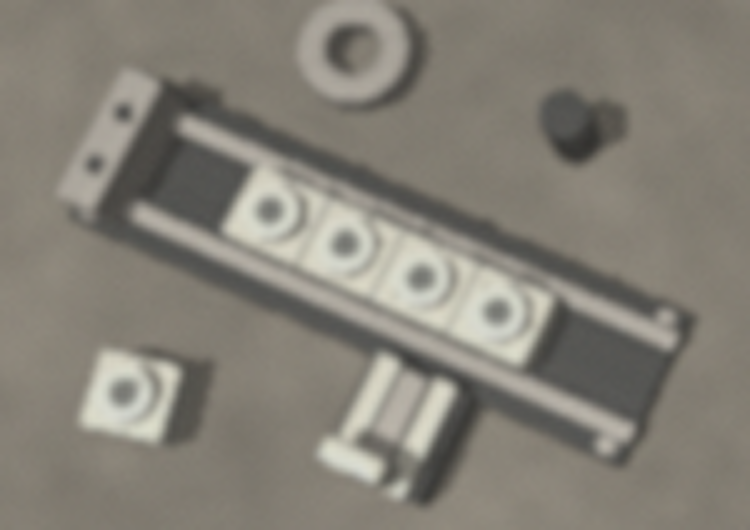

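```bash
cat >> h.py <<'E'
from scipy.spatial.transform import Rotation as Ro
def quat(a): # tool down, tool x along world direction angle a
    x=np.array([np.cos(a),np.sin(a),0]); z=np.array([0,0,-1.]); return Ro.from_matrix(np.c_[x,np.cross(z,x),z]).as_quat()
def wcam():
    s=r.read_state(); T=np.eye(4); T[:3,:3]=Ro.from_quat(s["eef_rot"]).as_matrix(); T[:3,3]=s["eef_pos"]
    m=optics.camera_model("wrist"); return np.asarray(m["K"]),T@np.asarray(m["tool_from_camera"])
def wshot(name):
    K,T=wcam(); p,d=optics.get_image("wrist"); cv2.imwrite(f"pics/{name}.png",p[:,:,::-1]); np.savez(f"pics/{name}.npz",K=K,T=T,d=d)
E
python3 - <<'E'
from h import *
print(optics.camera_model("wrist"), r.tip_extent)
Tc=np.asarray(optics.camera_model("wrist")["tool_from_camera"])
for k in (0,1,2,3):
  a=np.radians(67+90*k); q=quat(a); R=Ro.from_quat(q).as_matrix()
  ax=R@Tc[:3,2]; off=R@Tc[:3,3]; look=np.array([.5445,.0305,.02])
  cam=look-ax*0.33/abs(ax[2]); tcp=cam-off; print(k,tcp.round(3),r.solve_ik(tcp,q))
E
```

```text
{'K': array([[329.90184568,   0.        , 321.88891398],
       [  0.        , 329.90184568, 201.38582111],
       [  0.        ,   0.        ,   1.        ]]), 'tool_from_camera': array([[ 3.29167431e-04, -9.51820608e-01, -3.06655217e-01,
         7.87417677e-02],
       [ 9.99999945e-01,  3.01088186e-04,  1.38870855e-04,
         3.97897445e-04],
       [-3.98498788e-05, -3.06655246e-01,  9.51820655e-01,
        -1.17578652e-01],
       [ 0.00000000e+00,  0.00000000e+00,  0.00000000e+00,
         1.00000000e+00]])} 0.025
0 [0.555 0.056 0.232] [-3.67360525e-02  4.21109856e-01  1.47086120e+00 -4.44089210e-16
  1.24962160e+00  3.64689675e-01]
1 [0.519 0.041 0.232] [-6.87167884e-02  3.54553733e-01  1.57462408e+00 -4.44089210e-16
  1.21241484e+00 -1.23808739e+00]
2 [0.534 0.005 0.232] [-1.34270529e-01  3.78875008e-01  1.53733176e+00 -4.44089210e-16
  1.22538588e+00 -2.87443745e+00]
3 [0.57  0.02  0.232] [-9.90343918e-02  4.44109062e-01  1.43378225e+00 -4.44089210e-16
  1.26370134e+00  1.87318766e+00]
```

Run:
```python
from h import *
command_gripper(0.0)
r.reach([.519,.041,.232],quat(np.radians(157)))
wshot("w1"); print(r.read_state()["time_s"],r.read_state()["eef_pos"])
```

```text
3.1583 [0.51909955 0.04015643 0.23201791]
```

View pics/w1.png

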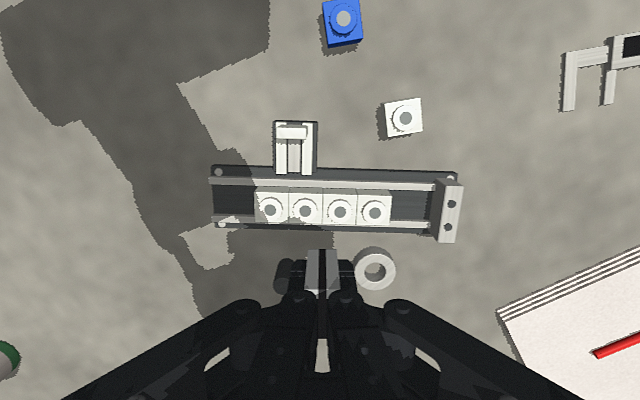

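The wrist view shows the rail from the open end (210,195) to the stop (447,210), with caps at (270..375, 211). The keeper tab is at (292,130), the spare carrier at (405,118) and the blue look-alike at (343,20). The enlarged crop is for reading points.

Run:
```python
from h import *
p=cv2.imread("pics/w1.png")[110:310,200:470]
cv2.imwrite("pics/c2.png",cv2.resize(p,None,fx=2.96,fy=2.96,interpolation=cv2.INTER_CUBIC))
```

```text
(no output)
```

View pics/c2.png

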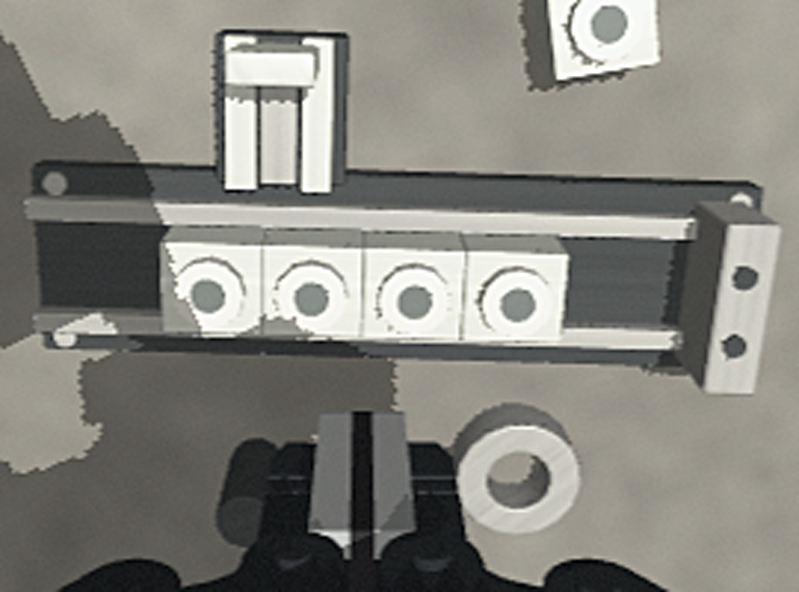

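```bash
cat > fit.py <<'E'
from h import *
from scipy.optimize import least_squares
w=np.load("pics/w1.npz"); K,T=w["K"],w["T"]; Ti=np.linalg.inv(T)
pts=[(724,223,110,30,46),(706,390,110,-30,46),(778,225,128,30,46),(755,392,128,-30,46),(27,199,-125,25,20),(27,217,-125,17,20),(35,313,-125,-17,20),(37,331,-125,-25,20),(35,162,-125,35,12),(760,186,135,35,12)]
caps=[(518,305),(414,301),(311,299),(208,296)]; tab=[(228,55,-49,82),(315,55,-23,82),(226,84,-49,72),(314,87,-23,72)]
def proj(o,P):
    c,s=np.cos(o[2]),np.sin(o[2]); P=np.asarray(P)/1000
    W=np.array([o[0]+c*P[0]-s*P[1],o[1]+s*P[0]+c*P[1],P[2]+o[5],1]); q=K@(Ti@W)[:3]; return q[:2]/q[2]
def res(o):
    e=[proj(o,p[2:])-(np.array(p[:2])/2.96+[200,110]) for p in pts]
    e+=[proj(o,(o[3]*1000-34*i,0,45))-(np.array(c)/2.96+[200,110]) for i,c in enumerate(caps)]
    e+=[proj(o,(t[2],t[3]-o[4]*1000,62.5))-(np.array(t[:2])/2.96+[200,110]) for t in tab]
    return np.ravel(e)
s=least_squares(res,[.5445,.0305,1.17,.053,.004,0],x_scale=.01)
print(s.x.round(4),np.degrees(s.x[2])); print(res(s.x).reshape(-1,2).round(1).tolist())
d=w["d"]
for u,v in [(303,200),(292,131),(447,210),(230,195)]:
    c=np.linalg.inv(K)@[u,v,1]*d[v,u]; print(u,v,(T@[*c,1])[:3].round(4))
E
python3 fit.py
```

```text
[ 5.5050e-01  3.4800e-02  1.1393e+00  4.4200e-02  7.0000e-04 -2.8000e-03] 65.2770918487399
[[0.5, -0.2], [-1.9, 0.5], [0.9, -0.3], [-0.8, 0.3], [-0.1, -0.3], [0.5, 1.1], [0.2, -0.6], [0.0, 0.2], [-1.0, 1.1], [1.2, 0.0], [-0.9, -0.7], [-0.1, -0.3], [0.3, -0.5], [0.7, -0.5], [-0.6, -1.1], [0.2, -0.2], [0.2, 0.8], [0.4, 0.6]]
303 200 [0.5291 0.0158 0.0446]
292 131 [0.464  0.0357 0.0631]
447 210 [0.5928 0.141  0.0464]
230 195 [ 0.5022 -0.0596  0.0117]
```

```bash
cat >> fit.py <<'E'
s2=least_squares(lambda o:res([*o,0]),s.x[:5],x_scale=.01); print("z0",s2.x.round(4),np.degrees(s2.x[2]),np.abs(s2.fun).max())
o=s2.x; Rm=np.array([[np.cos(o[2]),np.sin(o[2])],[-np.sin(o[2]),np.cos(o[2])]])
for u,v in [(450,214),(270,210),(305,211),(340,212),(375,213),(298,131)]:
    c=np.linalg.inv(K)@[u,v,1]*d[v,u]; P=(T@[*c,1])[:3]; print(u,v,P.round(4),"fix",(Rm@(P[:2]-o[:2])).round(4))
E
python3 fit.py | tail -7
python3 - <<'E'
from h import *
o=[.55,.0348,1.1393]
for k in (-1,0,1,2):
  print(k,r.solve_ik([.51,-.06,.1],quat(o[2]+k*np.pi/2)))
E
```

```text
z0 [0.5498 0.0351 1.1387 0.0442 0.0013] 65.24273120201025 2.3510746965660587
450 214 [0.5982 0.1426 0.046 ] fix [0.1179 0.0011]
270 210 [ 0.5255 -0.0178  0.0456] fix [-0.0582 -0.0001]
305 211 [0.5397 0.0133 0.046 ] fix [-0.024 -0.   ]
340 212 [0.5544 0.0443 0.0451] fix [ 0.0102 -0.0003]
375 213 [0.5691 0.0754 0.0445] fix [ 0.0447 -0.0006]
298 131 [0.4661 0.0403 0.0617] fix [-0.0303  0.0782]
-1 [-2.66441003e-01  5.04499989e-01  1.75646075e+00 -4.44089210e-16
  8.80631915e-01  1.73585165e+00]
0 [-2.66441003e-01  5.04499989e-01  1.75646075e+00 -4.44089210e-16
  8.80631915e-01  1.65055324e-01]
1 [-2.66441003e-01  5.04499989e-01  1.75646075e+00 -4.44089210e-16
  8.80631915e-01 -1.40574100e+00]
2 [-2.66441003e-01  5.04499989e-01  1.75646075e+00 -4.44089210e-16
  8.80631915e-01 -2.97653733e+00]
```

The fits agree: the row's rear face is at fixture x ≈ -75 mm, 49 mm short of the stop, and the keeper reads ≈ 1 mm. Next I push the row with the closed fingers, flat pad edge forward.

```bash
cat >> h.py <<'E'
O=np.array([.5498,.0351]); A=1.1387
def F(x,y,z):
    c,s=np.cos(A),np.sin(A); return [O[0]+c*x-s*y,O[1]+s*x+c*y,z]
def fix():
    p=r.read_state()["eef_pos"]; c,s=np.cos(A),np.sin(A); d=p[:2]-O; return np.array([c*d[0]+s*d[1],-s*d[0]+c*d[1],p[2]]).round(4)
E
python3 - <<'E'
from h import *
q=quat(A)
r.reach(F(-.107,0,.15),q)
print("descend stop",r.move_straight(F(-.107,0,.047),speed=.08,max_force=8),fix())
b=r.read_state()["contact_force"]
hit=r.move_straight(F(-.060,0,.047),speed=.05,max_force=12)
s=r.read_state(); print(hit,fix(),np.round(s["contact_force"]-b,2))
if not hit:
    hit=r.move_straight(F(-.028,0,.047),speed=.03,max_force=12)
    s=r.read_state(); print(hit,fix(),np.round(s["contact_force"]-b,2))
print(s["time_s"])
E
```

```text
descend stop False [-0.1069 -0.0003  0.0474]
False [-0.0598  0.0001  0.0469] [-1.    0.36  0.94]
True [-0.0374  0.0004  0.0466] [-0.43 -2.25  2.05]
7.7083
```

Run:
```python
from h import *
hit=r.move_straight(F(-.030,0,.047),speed=.02,max_force=15); print(hit,fix(),r.read_state()["contact_force"].round(1))
r.move_straight(F(-.060,0,.047),speed=.1)
r.move_straight(F(-.060,0,.15),speed=.2)
# look with camera over keeper side
r.reach([.519,.041,.232],quat(A+np.pi/2))
wshot("w2"); print(r.read_state()["time_s"])
p=cv2.imread("pics/w2.png")[110:310,200:470]
cv2.imwrite("pics/c3.png",cv2.resize(p,None,fx=2.96,fy=2.96,interpolation=cv2.INTER_CUBIC))
```

```text
True [-0.0373  0.0006  0.0463] [ 0.3 -1.7  1.7]
10.3667
```

View pics/c3.png

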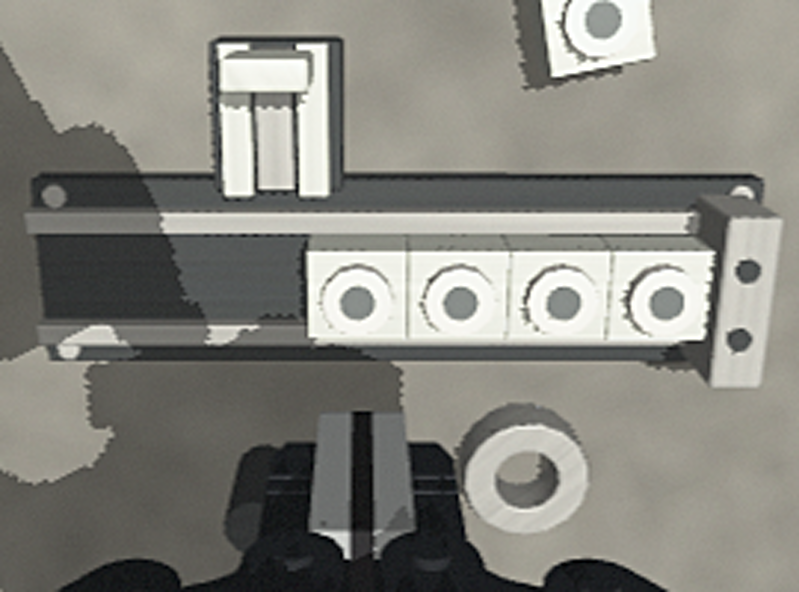

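The row is closed up: four touching blocks, crop x 306 to 715, with the first against the stop. The carriers stand upright and the keeper is still out. Next, the keeper.

Run:
```python
from h import *
q=quat(A+np.pi/2)
r.reach(F(-.036,.112,.15),q)
print("descend stop",r.move_straight(F(-.036,.112,.064),speed=.08,max_force=8),fix())
hit=r.move_straight(F(-.036,.060,.064),speed=.05,max_force=12); s=r.read_state(); print(hit,fix(),s["contact_force"].round(1))
if not hit:
    hit=r.move_straight(F(-.036,.038,.064),speed=.03,max_force=15); print(hit,fix(),r.read_state()["contact_force"].round(1))
print(r.read_state()["time_s"])
```

```text
descend stop False [-0.0359  0.1117  0.0644]
False [-0.0359  0.0597  0.0641] [-0.6  0.3 -0.1]
True [-0.0363  0.0476  0.0634] [-0.3 -1.1 -0.2]
13.8583
```

Run:
```python
from h import *
print(r.move_straight(F(-.036,.040,.064),speed=.02,max_force=22),fix())
r.move_straight(F(-.036,.090,.064),speed=.1)
r.move_straight(F(-.036,.090,.16),speed=.2)
r.reach([.519,.041,.232],quat(A+np.pi/2))
wshot("w3"); print(r.read_state()["time_s"])
p=cv2.imread("pics/w3.png")[110:310,200:470]
cv2.imwrite("pics/c4.png",cv2.resize(p,None,fx=2.96,fy=2.96,interpolation=cv2.INTER_CUBIC))
w=np.load("pics/w3.npz"); m=w["d"]; ys=np.mgrid[0:400,0:640]
uv=np.stack([ys[1],ys[0],np.ones_like(ys[0])],-1)@np.linalg.inv(w["K"]).T*m[...,None]
P=uv@w["T"][:3,:3].T+w["T"][:3,3]; c,s=np.cos(A),np.sin(A); d=P[...,:2]-O
fx=d@[c,s]; fy=d@[-s,c]; k=(P[...,2]>.059)&(P[...,2]<.066)&(abs(fx+.036)<.02)&(fy>.015)&(fy<.1)&(m>0)
print("tab top y",np.percentile(fy[k],[2,50,98]).round(4),"x",np.percentile(fx[k],[2,98]).round(4))
k=(P[...,2]>.028)&(P[...,2]<.036)&(abs(fx+.036)<.008)&(fy>-.03)&(fy<.03); print("bar y",np.percentile(fy[k],[2,98]).round(4))
k=(P[...,2]>.035)&(P[...,2]<.041)&(abs(fy)<.016)&(fx>-.06); print("row x",np.percentile(fx[k],[1,99]).round(4))
```

```text
True [-0.0365  0.0475  0.0629]
15.9333
tab top y [0.0271 0.0319 0.0361] x [-0.0492 -0.0241]
bar y [-0.009   0.0176]
row x [-0.026   0.1091]
```

View pics/c4.png

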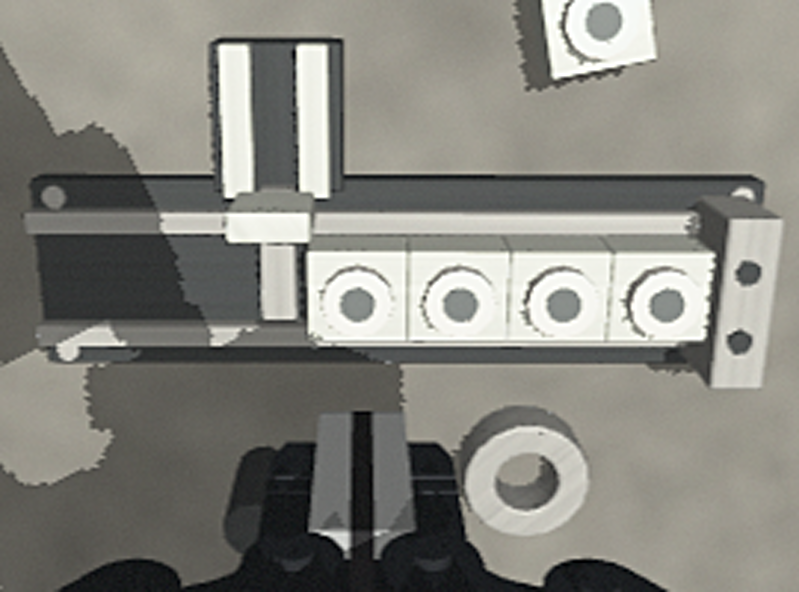

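The keeper's bar lies behind the last carrier (crop 262–297, 245–320), with its outer tab face at y = 36.1 mm against 36 expected when closed. The row spans x = -26 to 109 mm and the bystanders are in place. The arm is clear of everything.

```bash
python3 -c "
from h import *
r.finish_job()"
```

```text
the job is handed in; nothing more can be done
```

The job is handed in. I pushed the four carriers home as one train, then pushed the keeper slide in by its tab until it stopped solidly; robot time was about 16 s.

- **Row:** a second push stalled at the same place, and depth puts the row from fixture x = -26.0 to about 109 mm (stop at 110 mm). It looks closed up in the picture, with the carriers upright.
- **Keeper:** the outer tab face is at y = 36.1 mm (36 expected when closed). The bar nose reads about -9 mm (-10 expected), within the calibration error of about 2 mm.
- **Surroundings:** the spare carrier, ring gauge and plug gauge have not moved in the wrist pictures. I did not look again at the bottle, cup or blue look-alike, and the arm's path did not go near them. The gripper finished well above everything, at about 0.23 m.

No check failed; the only disagreements were millimetre-level and within the calibration.

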